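# Set out the check weights in order of size

### The job

Set out the four check weights for the balance check: stand one upright on the middle of each round black mark on the white board, in order of size, with the smallest next to the yellow end block and the largest at the grey end. Leave the red-lidded jar that stands among them upright where it is.

Things in the scene. Friction and masses are not known exactly. Their poses are not given: they have to be found in the camera images.
- weight_50_c (a point): The smallest check weight, bare steel, 50 g: an upright round cylinder 19 mm in diameter with a narrower knob on top, 34 mm tall in all; the straight cylindrical side, which is where to grip, is about the lower 60 per cent. This point is on its axis half-way up (17 mm above its foot); z up along the axis. Starts upright on a thin dark blue mat (its top 2 mm above the bench), loose.
- weight_100_c (a point): The second smallest check weight, brass-yellow, 100 g: an upright round cylinder 24 mm in diameter with a narrower knob on top, 42 mm tall in all; the straight cylindrical side, which is where to grip, is about the lower 60 per cent. This point is on its axis half-way up (21 mm above its foot); z up along the axis. Starts upright on a thin dark blue mat (its top 2 mm above the bench), loose.
- weight_200_c (a point): The second largest check weight, bare steel, 200 g: an upright round cylinder 29 mm in diameter with a narrower knob on top, 50 mm tall in all; the straight cylindrical side, which is where to grip, is about the lower 60 per cent. This point is on its axis half-way up (25 mm above its foot); z up along the axis. Starts upright on a thin dark blue mat (its top 2 mm above the bench), loose.
- weight_500_c (a point): The largest check weight, bare steel, 500 g: an upright round cylinder 38 mm in diameter with a narrower knob on top, 66 mm tall in all; the straight cylindrical side, which is where to grip, is about the lower 60 per cent. This point is on its axis half-way up (33 mm above its foot); z up along the axis. Starts upright on a thin dark blue mat (its top 2 mm above the bench), loose.
- mark_1: Round black rubber mark, 46 mm in diameter and 2 mm thick, fixed on the white board (80 x 360 mm, 10 mm thick); first from the end of the board that lies to the robot's left. Origin at the centre of its underside, on the board's upper face (10 mm above the bench), so its upper face is 2 mm above the origin, 12 mm above the bench. Its y axis runs along the row, its x axis across it. Marks are 70 mm apart.
- mark_2: Round black rubber mark, 46 mm in diameter and 2 mm thick, fixed on the white board (80 x 360 mm, 10 mm thick); second from the left. Origin at the centre of its underside, on the board's upper face (10 mm above the bench), so its upper face is 2 mm above the origin, 12 mm above the bench. Its y axis runs along the row, its x axis across it. Marks are 70 mm apart.
- mark_3: Round black rubber mark, 46 mm in diameter and 2 mm thick, fixed on the white board (80 x 360 mm, 10 mm thick); third from the left. Origin at the centre of its underside, on the board's upper face (10 mm above the bench), so its upper face is 2 mm above the origin, 12 mm above the bench. Its y axis runs along the row, its x axis across it. Marks are 70 mm apart.
- mark_4: Round black rubber mark, 46 mm in diameter and 2 mm thick, fixed on the white board (80 x 360 mm, 10 mm thick); fourth from the left (right-hand end). Origin at the centre of its underside, on the board's upper face (10 mm above the bench), so its upper face is 2 mm above the origin, 12 mm above the bench. Its y axis runs along the row, its x axis across it. Marks are 70 mm apart.
- end_yellow: Yellow end block, 72 x 16 x 16 mm, fixed at one end of the white board, 61 mm beyond the nearest mark; it shows at which end the row begins. A grey block of the same size is at the other end; which end is yellow changes. Origin at the centre of its underside, on the board's upper face.
- jar_c_c (a point): Small white jar with a red screw lid, 42 mm in diameter, 56 mm tall, loose, standing upright among the weights, all on the dark blue mat, about 0.1 m apart centre to centre; to be left alone. To the right of the mat, at least 80 mm from the centre of any weight, stands the balance, 120 mm high and fixed. This point is on its axis half-way up (28 mm).

How it is judged:
By the outcome, as a careful person would: the job done as asked, in the order asked, and still so for the second after the job is handed in, with the robot touching nothing.
It also fails if it takes over 120 s, if anything falls off the work surface, if the arm or the gripper's body presses on something with over 40 N, if the wrist force passes 120 N, or if a joint passes its speed limit or range.

### The arm

A 6-joint arm with a two-finger parallel gripper is mounted at the origin on a cart in front of the work surface, level with it; the furniture and walls round the work are solid. World frame = base frame: x ahead of the robot, y to its left, z up, the work surface at z = 0. Lengths are in m, angles in rad, forces in N, time in s.
With the tool pointing down it reaches from about 0.375 to 0.975 m from the base axis. Payload 3.8 kg.
Tool frame: the origin (TCP) lies between the finger pads; the fingertips stand 22 mm ahead of it and the grasp point (between the pads) lies 3 mm ahead of it; z points along the fingers, y is the direction in which the jaws open and shut (so a half turn about z gives the same grasp; the last joint's range is limited). The gripper opens to 85 mm and grips with 20 to 120 N. Pads are 22 mm wide; open, the fingers measure 114 mm over their backs; the gripper's body (76 mm by 85 mm) begins 54 mm behind the grasp point. The pads swing forward as they close: fully open they stand 13 mm farther back than shut.
Start: joints at [1.168, 0.264, 1.604, -0, 1.274, -0.037], TCP at [0.241, 0.63, 0.253] pointing down, gripper open.
Joint ranges: [-2.63, 2.63], [-0.94, 2.18], [0.31, 2.57], [-1.31, 4.45], [0, 2.66], [-2.55, 2.55]. Speed limits (rad/s): [2.57, 2.57, 3.14, 3.14, 3.14, 3.14].

### API

Orientations are given as a rotation vector (axis times angle).
In Python, from workcell import * gives the robot as it stands.
- The arm moves only by the tool step_arm, never from a script. Its argument "motion" is a list that holds one entry, the list of rows, each a list of 7 numbers: the finger opening in m, from 0 to 0.0854, then the shift along the world's x, y, z in m, then the turn, a rotation vector about the world's x, y, z in degrees. A call has exactly 8 rows; each row is the pose to reach, as a shift and turn from the pose measured when the call began; what a row does not reach only later rows make up. A row lasts 1/8 s, in which the tool goes at most 62.5 mm and 10.7 degrees, less where a joint would pass 70% of its speed; a pose out of reach is approached as far as the arm can. A call with a gripper value outside its range is refused whole. The fingers move at their own pace and stop on an object; "newtons" is the grip in N (left out, the last holds). Time passes only in rows, so rows that repeat a pose let the fingers close, or fill a call up. It gives the time, the measured TCP pose, the force and the opening at its end, in the units of the state.
- read_state(): the state, without advancing time (a new reading comes with each control period).
- read_camera(name): name is "scene" or "side" or "wrist"; returns (picture, depth): 420x560x3 uint8, blue, green, red; 420x560 float32, m along the optical axis (not along the pixel's ray), 0 where there is no reading.
- get_calibration(name): a dict with "K" (3x3 intrinsics, pixels), "dist_coeffs" ([k1, k2, p1, p2, k3] as OpenCV has them; the pictures are not rectified), "world_from_camera" (4x4, takes a point from camera to world coordinates). Camera axes: x right, y down, z forward; pixel columns grow to the right and rows downward; lengths in m; the calibration is good to about 2 mm. A picture is of the moment at which its call begins: read the wrist's pose just before it. get_calibration takes no time and is no camera call; for the wrist camera it gives the pose at the moment of the call.
- finish_job(): hands the job in, once; it reports no verdict.
Trained networks look in the newest picture that a camera, given by its name, has taken for a name from the list of things; names that differ only in an ending like _2 or _b are one class to them, and where a whole thing is asked for, a point or a joint stands for the part that bears it (a point fixed in the world has none). Each returns a list of dicts, best first, with "score" (0 to 1); they miss things now and then, are a little off and sometimes report something else, mostly with a low value. They report only what shows in the picture. A call takes as long as a camera call.
- spot_in(camera, thing): "xyz" ([x, y, z] in m, in the coordinates of the camera as it stood for that picture, good to about 4 mm: the middle of the surface that is visible of it).
- regions_of(camera, thing): "region" (420x560 bool, what is visible of it).
The state is a dict: "time": time; "q": joint angles; "joint_vel": joint speeds; "joint_torque": joint torques, N m; "tool_pos": TCP position; "tcp_rot": TCP orientation; "wrist_force": force on the tool from outside, world axes, zero at the start; "torque": the same for the moment, N m; "width": opening from 0.0 (shut) to 1.0 (fully open).
Only numpy, scipy, OpenCV 4.12 (cv2) and the standard library are available. Lean on these libraries where they do the work, as an engineer would, in place of code of your own. Each camera call takes 0.05 s, during which the arm holds its last target. There are 200 camera calls.

## Working session

There is one attempt and no reset: what is moved stays moved. The work goes in short steps, Python scripts to look and compute and a tool call to move; the robot and the scene stay as the last step left them, time stands still between calls to the robot, and variables do not carry over. Pictures are saved under pics/ and viewed, on a budget of 14 in all, crops included, one or two more only if the job needs it, and the job is handed in when it is done.

Besides the shell and the picture viewer there is one more tool, called after ">>>" as a command line: name --argument value ..., lists and objects as JSON in quotes. step_arm: Moves the arm, as the interface text tells. Its arguments: {"type":"object","properties":{"motion":{"type":"array"},"newtons":{"type":"number"}},"required":["motion"]}

```bash
mkdir -p pics; cat > h.py <<'E'
from workcell import *
import numpy as np, cv2
def world(cam, p, T=None):
    T=get_calibration(cam)["world_from_camera"] if T is None else T
    T=np.array(T); return (T[:3,:3]@np.array(p).T).T+T[:3,3]
def cloud(cam, depth, mask=None):
    c=get_calibration(cam); K=np.array(c["K"]); d=np.array(c["dist_coeffs"],float)
    m=(depth>0) if mask is None else (mask&(depth>0))
    v,u=np.nonzero(m); n=cv2.undistortPoints(np.stack([u,v],1).astype(np.float64)[:,None],K,d)[:,0]
    z=depth[v,u]; return world(cam,np.c_[n*z[:,None],z]),u,v
E
python3 - <<'E'
from h import *
names=["weight_50_c","weight_100_c","weight_200_c","weight_500_c","jar_c_c","mark_1","end_yellow"]
s=read_state(); print(s)
for cam in ["scene","side"]:
    img,d=read_camera(cam); cv2.imwrite(f"pics/{cam}0.png",img)
    for n in names:
        for r in spot_in(cam,n)[:5]: print(cam,n,round(r["score"],2),world(cam,r["xyz"]).round(4))
E
```

```text
{'time': 0.0, 'q': array([ 1.16812228e+00,  2.64743973e-01,  1.60542545e+00, -7.22355162e-06,
        1.27369093e+00, -3.69035881e-02]), 'joint_vel': array([-0.00114108, -0.00140217,  0.00138989, -0.00036721,  0.00182487,
       -0.00057479]), 'joint_torque': array([-1.51426819e-03, -5.15133083e+01, -3.67303741e+01, -7.53200169e-06,
        1.29313741e-02,  7.63555107e-06]), 'tool_pos': array([0.2411564 , 0.62969696, 0.25194037]), 'tcp_rot': array([-0.57126109, -3.08871966,  0.00347823]), 'wrist_force': array([ 0.65457318,  0.14776999, -0.43842315]), 'torque': array([ 0.00454511, -0.01059537, -0.02386722]), 'width': 0.9971078059309121}
scene weight_50_c 0.43 [0.4061 0.3139 0.0168]
scene weight_50_c 0.36 [ 0.4843 -0.3627  0.0107]
scene weight_100_c 0.43 [0.4743 0.4219 0.0256]
scene weight_200_c 0.55 [0.6009 0.322  0.026 ]
scene weight_500_c 0.6 [0.5087 0.3154 0.0391]
scene jar_c_c 0.55 [0.5831 0.4083 0.0397]
scene mark_1 0.71 [ 0.4812 -0.3645  0.0093]
scene mark_1 0.57 [ 0.4351 -0.1601  0.0117]
scene mark_1 0.53 [ 0.4488 -0.2237  0.011 ]
scene mark_1 0.48 [ 0.4638 -0.2931  0.0134]
scene end_yellow 0.63 [ 0.4138 -0.0987  0.0274]
side weight_50_c 0.53 [ 0.4515 -0.2232  0.0107]
side weight_50_c 0.48 [0.4101 0.3289 0.0195]
side weight_200_c 0.61 [0.6046 0.3381 0.0323]
side weight_500_c 0.64 [0.505  0.3402 0.0411]
side jar_c_c 0.6 [0.5855 0.426  0.0518]
side mark_1 0.59 [ 0.4681 -0.2889  0.0089]
side mark_1 0.55 [ 0.4538 -0.222   0.0117]
side mark_1 0.43 [ 0.4823 -0.3583  0.0093]
side mark_1 0.43 [0.6014 0.3399 0.0326]
```

View pics/scene0.png

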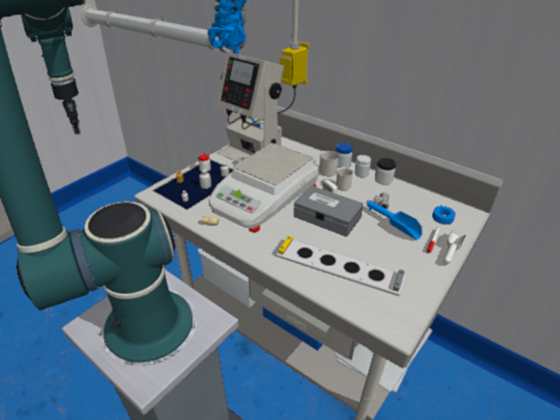

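```bash
python3 - <<'E'
from h import *
from scipy.optimize import least_squares
# circle fit of world side points per weight, both cameras
for cam in ["scene","side"]:
    img,d=read_camera(cam)
    for n,D in [("weight_50_c",19),("weight_100_c",24),("weight_200_c",29),("weight_500_c",38),("jar_c_c",42)]:
        for r in regions_of(cam,n)[:1]:
            P,u,v=cloud(cam,d,r["region"]); h={19:34,24:42,29:50,38:66,42:56}[D]/1000
            side=P[(P[:,2]>.005)&(P[:,2]<.002+.55*h)]
            if len(side)<6: print(cam,n,'few');continue
            f=least_squares(lambda c:np.hypot(*(side[:,:2]-c).T)-D/2000,side[:,:2].mean(0)*1.02,loss='soft_l1',f_scale=.001)
            c0=get_calibration(cam)["world_from_camera"]
            print(cam,n,round(r["score"],2),len(side),f.x.round(4),'rms',np.sqrt((f.fun**2).mean()).round(4),'px',u.mean().round(),v.mean().round(),'zmax',P[:,2].max().round(3),'top',P[P[:,2]>h-.003][:,:2].mean(0).round(4))
    for r in regions_of(cam,"mark_1")[:6]:
        P,u,v=cloud(cam,d,r["region"]); print('mark',round(r["score"],2),len(P),P.mean(0).round(4),((P.min(0)+P.max(0))/2).round(4))
    # blue mat extent / balance
print(np.array(get_calibration("wrist")["world_from_camera"]).round(3))
img,_=read_camera("wrist"); cv2.imwrite("pics/wrist0.png",img)
E
```

```text
scene weight_100_c 0.57 28 [0.4756 0.4298] rms 0.002 px 179.0 176.0 zmax 0.043 top [0.4733 0.4255]
scene weight_200_c 0.65 39 [0.6109 0.3271] rms 0.0021 px 225.0 169.0 zmax 0.054 top [0.6048 0.3226]
scene weight_500_c 0.57 45 [0.4166 0.3295] rms 0.0034 px 184.0 196.0 zmax 0.039 top [nan nan]
scene jar_c_c 0.59 60 [0.5918 0.4167] rms 0.0024 px 204.0 161.0 zmax 0.07 top [0.5843 0.4083]
mark 0.69 163 [ 0.4672 -0.2934  0.0106] [ 0.4698 -0.2932  0.0108]
mark 0.63 110 [ 0.4334 -0.1561  0.0114] [ 0.4325 -0.1558  0.011 ]
mark 0.61 163 [ 0.4514 -0.2264  0.0106] [ 0.4518 -0.2258  0.0108]
side weight_100_c 0.25 49 [0.6005 0.3501] rms 0.0049 px 230.0 295.0 zmax 0.053 top [0.6077 0.3325]
side weight_200_c 0.63 59 [0.6014 0.3529] rms 0.005 px 229.0 294.0 zmax 0.053 top [0.608  0.3296]
side weight_500_c 0.62 112 [0.5075 0.3646] rms 0.0065 px 265.0 297.0 zmax 0.069 top [0.5115 0.3334]
side jar_c_c 0.86 106 [0.5766 0.4508] rms 0.0063 px 229.0 321.0 zmax 0.061 top [0.5892 0.4199]
mark 0.56 64 [ 0.4515 -0.2218  0.0104] [ 0.4509 -0.2209  0.01  ]
[[ 0.357  0.887  0.294  0.167]
 [ 0.934 -0.339 -0.112  0.659]
 [ 0.     0.315 -0.949  0.373]
 [ 0.     0.     0.     1.   ]]<stdin>:13: RuntimeWarning: Mean of empty slice.
  ret = um.true_divide(
```

>>> step_arm --motion '[[[0.085, 0.04, -0.04, 0, 0, 0, 0], [0.085, 0.08, -0.08, 0, 0, 0, 0], [0.085, 0.12, -0.12, 0, 0, 0, 0], [0.085, 0.16, -0.165, 0, 0, 0, 0], [0.085, 0.2, -0.21, 0, 0, 0, 0], [0.085, 0.23, -0.245, 0, 0, 0, 0], [0.085, 0.23, -0.245, 0, 0, 0, 0], [0.085, 0.23, -0.245, 0, 0, 0, 0]]]' --newtons 30

```text
time: 2.55
tool_pos: [0.4713, 0.3855, 0.2533]
tcp_rot: [-0.572, -3.089, -0.001]
wrist_force: [-0.4, 0.1, -0.3]
width: 0.993
```

```bash
cat > w.py <<'E'
from h import *
import sys
S=[("weight_50_c",19,34),("weight_100_c",24,42),("weight_200_c",29,50),("weight_500_c",38,66),("jar_c_c",42,56)]
s=read_state(); print(s["tool_pos"].round(4),s["tcp_rot"].round(3))
img,d=read_camera("wrist"); out=img.copy()
for n,D,h in S:
    for r in regions_of("wrist",n)[:2]:
        P,u,v=cloud("wrist",d,r["region"]); z=P[:,2]
        top=P[z>z.max()-.004]
        print(n,round(r["score"],2),len(P),'px',u.mean().round(),v.mean().round(),'zmax',z.max().round(4),'topc',((top.min(0)+top.max(0))/2)[:2].round(4),'mid',((P.min(0)+P.max(0))/2)[:2].round(4))
P,u,v=cloud("wrist",d)
b=P[(P[:,2]>.08)&(P[:,2]<.16)]; 
if len(b): print('tall',len(b),b.min(0).round(3),b.max(0).round(3))
cv2.imwrite(sys.argv[1],img); np.savez("last.npz",P=P,u=u,v=v)
E
python3 w.py pics/w1.png
```

```text
[0.4713 0.3855 0.2533] [-5.720e-01 -3.089e+00 -1.000e-03]
weight_50_c 0.81 373 px 195.0 145.0 zmax 0.0363 topc [0.4082 0.3227] mid [0.4085 0.323 ]
weight_100_c 0.8 536 px 317.0 171.0 zmax 0.0451 topc [0.476 0.429] mid [0.4755 0.4283]
weight_200_c 0.89 853 px 272.0 310.0 zmax 0.0529 topc [0.6093 0.3295] mid [0.6173 0.3245]
weight_500_c 0.97 1441 px 242.0 238.0 zmax 0.0688 topc [0.5125 0.3317] mid [0.5194 0.3251]
jar_c_c 0.56 1974 px 343.0 277.0 zmax 0.0589 topc [0.5908 0.4171] mid [0.6094 0.419 ]
tall 8847 [0.447 0.065 0.08 ] [0.661 0.233 0.121]
```

View pics/w1.png

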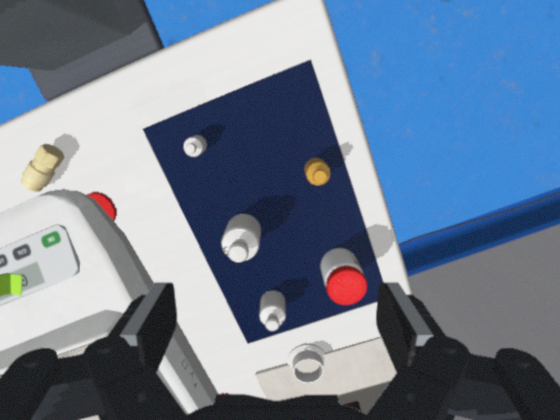

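>>> step_arm --motion '[[[0.075, 0.041, -0.0535, 0, 0, 0, 0], [0.07, 0.041, -0.0535, -0.06, 0, 0, 0], [0.07, 0.041, -0.0535, -0.12, 0, 0, 0], [0.07, 0.041, -0.0535, -0.17, 0, 0, 0], [0.07, 0.041, -0.0535, -0.205, 0, 0, 0], [0.07, 0.041, -0.0535, -0.22, 0, 0, 0], [0.07, 0.041, -0.0535, -0.22, 0, 0, 0], [0.03, 0.041, -0.0535, -0.22, 0, 0, 0]]]' --newtons 60

```text
time: 3.85
tool_pos: [0.5131, 0.3338, 0.0352]
tcp_rot: [0.568, 3.087, 0.004]
wrist_force: [-0.0, 0.2, 0.3]
width: 0.62
```

>>> step_arm --motion '[[[0.025, 0, 0, 0, 0, 0, 0], [0.025, 0, 0, 0, 0, 0, 0], [0.025, 0, 0, 0, 0, 0, 0], [0.025, 0, 0, 0.02, 0, 0, 0], [0.025, 0, 0, 0.05, 0, 0, 0], [0.025, 0, 0, 0.1, 0, 0, 0], [0.025, 0, 0, 0.15, 0, 0, 0], [0.025, 0, 0, 0.2, 0, 0, 0]]]'

```text
time: 4.85
tool_pos: [0.5123, 0.3335, 0.2368]
tcp_rot: [0.568, 3.088, 0.003]
wrist_force: [1.3, 0.2, -5.7]
width: 0.423
```

>>> step_arm --motion '[[[0.025, -0.005, -0.04, 0.01, 0, 0, -5], [0.025, -0.02, -0.1, 0.02, 0, 0, -10], [0.025, -0.035, -0.16, 0.02, 0, 0, -16], [0.025, -0.05, -0.22, 0.02, 0, 0, -22], [0.025, -0.06, -0.28, 0.02, 0, 0, -28], [0.025, -0.075, -0.34, 0.02, 0, 0, -35], [0.025, -0.085, -0.4, 0.02, 0, 0, -41], [0.025, -0.1, -0.455, 0.02, 0, 0, -46]]]'

```text
time: 5.85
tool_pos: [0.4112, -0.1231, 0.2572]
tcp_rot: [1.733, 2.616, 0.002]
wrist_force: [1.5, -0.1, -5.6]
width: 0.425
```

>>> step_arm --motion '[[[0.025, -0.005, -0.04, 0, 0, 0, -3], [0.025, -0.01, -0.08, 0, 0, 0, -6], [0.025, -0.012, -0.11, 0, 0, 0, -9], [0.025, -0.012, -0.118, 0, 0, 0, -9], [0.025, -0.012, -0.118, 0, 0, 0, -9], [0.025, -0.012, -0.118, 0, 0, 0, -9], [0.025, -0.012, -0.118, 0, 0, 0, -9], [0.025, -0.012, -0.118, 0, 0, 0, -9]]]'

```text
time: 6.85
tool_pos: [0.3994, -0.2404, 0.2573]
tcp_rot: [1.931, 2.474, 0.002]
wrist_force: [0.2, 0.3, -4.5]
width: 0.426
```

```bash
cat > m.py <<'E'
from h import *
import sys
s=read_state(); print(s["tool_pos"].round(4),s["tcp_rot"].round(3))
img,d=read_camera("wrist"); cv2.imwrite(sys.argv[1],img)
c=get_calibration("wrist");K=np.array(c["K"]);D=np.array(c["dist_coeffs"],float)
for n,zp in [("mark_1",.012),("end_yellow",.026)]:
    for r in regions_of("wrist",n)[:6]:
        m=r["region"].astype(np.uint8); cs,_=cv2.findContours(m,0,1); q=max(cs,key=cv2.contourArea)
        if len(q)<6: continue
        # outline rays onto the known plane
        nn=cv2.undistortPoints(q.astype(np.float64),K,D)[:,0]
        T=np.array(c["world_from_camera"]); R=(T[:3,:3]@np.c_[nn,np.ones(len(nn))].T).T
        P=T[:3,3]+R*((zp-T[2,3])/R[:,2])[:,None]
        e=cv2.minEnclosingCircle(P[:,:2].astype(np.float32)*1000)
        print(n,round(r["score"],2),'px',q.mean((0,1)).round(),'centre',(np.array(e[0])/1000).round(4),'r mm',round(e[1],1),'depthmean',cloud("wrist",d,r["region"])[0].mean(0).round(4))
E
python3 m.py pics/w2.png
```

```text
[ 0.3994 -0.2404  0.2573] [1.931e+00 2.474e+00 2.000e-03]
mark_1 0.82 px [327. 176.] centre [ 0.4522 -0.2253] r mm 22.2 depthmean [ 0.4521 -0.2257  0.011 ]
mark_1 0.76 px [323. 238.] centre [ 0.468  -0.2932] r mm 23.3 depthmean [ 0.4682 -0.293   0.011 ]
mark_1 0.63 px [332. 107.] centre [ 0.4369 -0.1572] r mm 22.8 depthmean [ 0.4371 -0.1569  0.0111]
end_yellow 0.95 px [338.  40.] centre [ 0.423  -0.0993] r mm 36.2 depthmean [ 0.423  -0.0989  0.0239]
```

View pics/w2.png

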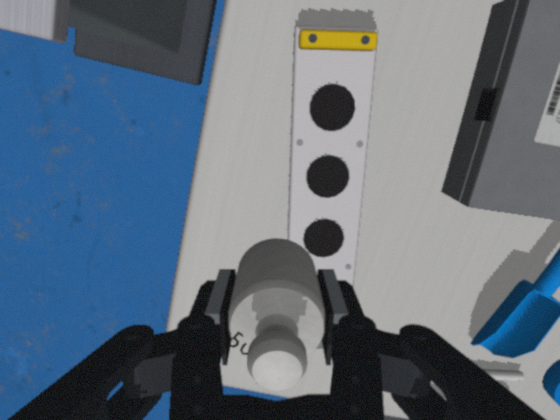

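>>> step_arm --motion '[[[0.025, 0.03, -0.045, 0, 0, 0, 0], [0.025, 0.06, -0.09, 0, 0, 0, 0], [0.025, 0.084, -0.121, -0.02, 0, 0, 0], [0.025, 0.084, -0.121, -0.08, 0, 0, 0], [0.025, 0.084, -0.121, -0.13, 0, 0, 0], [0.025, 0.084, -0.121, -0.17, 0, 0, 0], [0.025, 0.084, -0.121, -0.2, 0, 0, 0], [0.025, 0.084, -0.121, -0.207, 0, 0, 0]]]'

```text
time: 8.0
tool_pos: [0.4816, -0.3603, 0.0472]
tcp_rot: [-1.932, -2.474, -0.002]
wrist_force: [-0.4, 0.9, -4.4]
width: 0.421
```

```bash
python3 - <<'E'
from h import *
s=read_state(); print(s["tool_pos"].round(4),s["wrist_force"].round(2),s["tcp_rot"])
img,d=read_camera("wrist"); cv2.imwrite("pics/w3.png",img)
for r in regions_of("wrist","weight_500_c")[:1]:
    P,u,v=cloud("wrist",d,r["region"]);z=P[:,2];t=P[z>z.max()-.004];print(len(P),z.min(),z.max(),((t.min(0)+t.max(0))/2).round(4))
E
```

```text
[ 0.4816 -0.3603  0.0472] [-0.43  0.91 -4.41] [-1.93246487e+00 -2.47394766e+00 -2.33606251e-03]
11054 0.011561322789329559 0.0813913688430451 [ 0.484  -0.3613  0.0794]
```

View pics/w3.png

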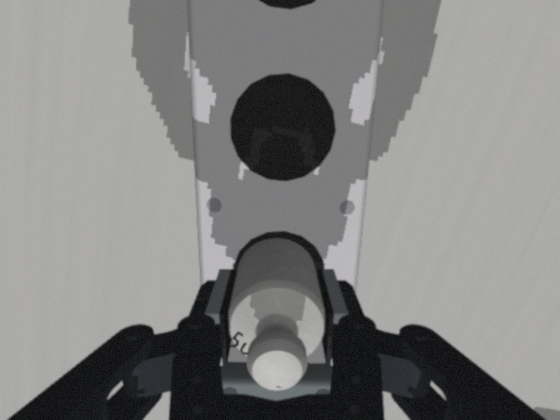

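>>> step_arm --motion '[[[0.025, 0.0015, 0, -0.0015, 0, 0, 0], [0.025, 0.0015, 0, -0.0025, 0, 0, 0], [0.025, 0.0015, 0, -0.0025, 0, 0, 0], [0.06, 0.0015, 0, -0.0025, 0, 0, 0], [0.06, 0.0015, 0, -0.0025, 0, 0, 0], [0.06, 0.0015, 0, -0.0025, 0, 0, 0], [0.06, 0.0015, 0, 0.03, 0, 0, 0], [0.06, 0.0015, 0, 0.08, 0, 0, 0]]]'

```text
time: 9.1
tool_pos: [0.4832, -0.3605, 0.1286]
tcp_rot: [-1.932, -2.474, -0.002]
wrist_force: [0.7, -1.1, -0.1]
width: 0.7
```

>>> step_arm --motion '[[[0.06, 0, 0, 0.06, 0, 0, 0], [0.06, -0.01, 0.03, 0.12, 0, 0, 5], [0.06, -0.02, 0.09, 0.14, 0, 0, 10], [0.06, -0.02, 0.15, 0.15, 0, 0, 16], [0.06, -0.02, 0.21, 0.15, 0, 0, 22], [0.06, -0.02, 0.27, 0.15, 0, 0, 28], [0.06, -0.02, 0.33, 0.15, 0, 0, 35], [0.06, -0.01, 0.39, 0.15, 0, 0, 41]]]'

```text
time: 10.1
tool_pos: [0.4728, 0.0313, 0.2793]
tcp_rot: [-0.939, -2.997, -0.001]
wrist_force: [2.4, -0.7, -0.8]
width: 0.699
```

>>> step_arm --motion '[[[0.06, 0, 0.06, 0, 0, 0, 7], [0.06, 0.005, 0.12, 0, 0, 0, 14], [0.06, 0.01, 0.18, 0, 0, 0, 14], [0.06, 0.02, 0.24, 0, 0, 0, 14], [0.06, 0.06, 0.28, 0, 0, 0, 14], [0.06, 0.1, 0.298, 0, 0, 0, 14], [0.06, 0.136, 0.298, 0, 0, 0, 14], [0.06, 0.136, 0.298, -0.05, 0, 0, 14]]]'

```text
time: 11.1
tool_pos: [0.6145, 0.3312, 0.2343]
tcp_rot: [0.566, 3.081, 0.012]
wrist_force: [-0.2, 0.0, -0.6]
width: 0.702
```

>>> step_arm --motion '[[[0.06, -0.0045, -0.0015, -0.04, 0, 0, 0], [0.06, -0.0045, -0.0015, -0.09, 0, 0, 0], [0.06, -0.0045, -0.0015, -0.14, 0, 0, 0], [0.06, -0.0045, -0.0015, -0.18, 0, 0, 0], [0.06, -0.0045, -0.0015, -0.2, 0, 0, 0], [0.06, -0.0045, -0.0015, -0.206, 0, 0, 0], [0.06, -0.0045, -0.0015, -0.206, 0, 0, 0], [0.02, -0.0045, -0.0015, -0.206, 0, 0, 0]]]'

```text
time: 12.1
tool_pos: [0.6116, 0.3305, 0.0307]
tcp_rot: [0.566, 3.078, 0.016]
wrist_force: [-0.4, 0.0, 0.3]
width: 0.504
```

>>> step_arm --motion '[[[0.015, 0, 0, 0, 0, 0, 0], [0.015, 0, 0, 0, 0, 0, 0], [0.015, 0, 0, 0, 0, 0, 0], [0.015, 0, 0, 0.02, 0, 0, 0], [0.015, 0, 0, 0.05, 0, 0, 0], [0.015, 0, 0, 0.11, 0, 0, 0], [0.015, 0, 0, 0.17, 0, 0, 0], [0.015, 0, 0, 0.22, 0, 0, 0]]]'

```text
time: 13.1
tool_pos: [0.6117, 0.3305, 0.2543]
tcp_rot: [0.566, 3.076, 0.018]
wrist_force: [0.8, 0.0, -1.8]
width: 0.316
```

>>> step_arm --motion '[[[0.015, -0.05, -0.02, 0.01, 0, 0, -3], [0.015, -0.1, -0.05, 0.02, 0, 0, -8], [0.015, -0.13, -0.1, 0.02, 0, 0, -13], [0.015, -0.135, -0.16, 0.02, 0, 0, -19], [0.015, -0.14, -0.22, 0.02, 0, 0, -25], [0.015, -0.14, -0.28, 0.02, 0, 0, -31], [0.015, -0.14, -0.34, 0.02, 0, 0, -37], [0.015, -0.14, -0.4, 0.02, 0, 0, -43]]]'

```text
time: 14.1
tool_pos: [0.4709, -0.0712, 0.2753]
tcp_rot: [1.656, 2.649, 0.01]
wrist_force: [1.0, -1.1, -1.3]
width: 0.314
```

>>> step_arm --motion '[[[0.015, 0, -0.06, 0, 0, 0, -4], [0.015, 0, -0.12, 0, 0, 0, -8], [0.015, 0, -0.18, 0, 0, 0, -12], [0.015, 0, -0.22, -0.03, 0, 0, -12], [0.015, 0, -0.223, -0.08, 0, 0, -12], [0.015, 0, -0.223, -0.12, 0, 0, -12], [0.015, 0, -0.223, -0.15, 0, 0, -12], [0.015, 0, -0.223, -0.15, 0, 0, -12]]]'

```text
time: 15.1
tool_pos: [0.4685, -0.2926, 0.1227]
tcp_rot: [1.928, 2.466, 0.006]
wrist_force: [0.8, -0.5, -1.9]
width: 0.316
```

```bash
cat > p.py <<'E'
from h import *
import sys
s=read_state(); print(s["tool_pos"].round(4),s["wrist_force"].round(2),s["tcp_rot"].round(4))
from scipy.spatial.transform import Rotation as R
print('tool z',R.from_rotvec(s["tcp_rot"]).as_matrix()[:,2].round(4))
img,d=read_camera("wrist"); cv2.imwrite(sys.argv[1],img)
for r in regions_of("wrist",sys.argv[2])[:2]:
    P,u,v=cloud("wrist",d,r["region"]);z=P[:,2];t=P[z>z.max()-.004];print(round(r["score"],2),len(P),u.mean().round(),v.mean().round(),z.max().round(4),((t.min(0)+t.max(0))/2).round(4))
E
python3 p.py pics/w4.png weight_200_c
```

```text
[ 0.4685 -0.2926  0.1227] [ 0.77 -0.47 -1.91] [1.9276 2.4658 0.0059]
tool z [ 0.0116 -0.0043 -0.9999]
0.83 6038 276.0 302.0 0.1469 [ 0.4714 -0.293   0.1449]
```

>>> step_arm --motion '[[[0.015, -0.002, 0, -0.03, 0, 0, 0], [0.015, -0.002, 0, -0.06, 0, 0, 0], [0.015, -0.002, 0, -0.075, 0, 0, 0], [0.015, -0.002, 0, -0.08, 0, 0, 0], [0.015, -0.002, 0, -0.082, 0, 0, 0], [0.015, -0.002, 0, -0.0825, 0, 0, 0], [0.015, -0.002, 0, -0.083, 0, 0, 0], [0.015, -0.002, 0, -0.083, 0, 0, 0]]]'

```text
time: 16.2
tool_pos: [0.4695, -0.2945, 0.0438]
tcp_rot: [1.922, 2.459, 0.007]
wrist_force: [-0.2, 0.2, -2.0]
width: 0.315
```

```bash
python3 p.py pics/w5.png weight_200_c; python3 -c "
from h import *;s=read_state();print(s['q'].round(3),s['joint_torque'].round(1))"
```

```text
[ 0.4695 -0.2945  0.0438] [-0.21  0.16 -2.02] [1.922  2.4595 0.0066]
tool z [ 0.0185 -0.0091 -0.9998]
0.62 6126 276.0 302.0 0.0643 [ 0.4697 -0.2933  0.0623]
[-0.607  0.249  2.052  0.004  0.82  -0.854] [  0.  -43.8 -29.7   0.   -0.1   0. ]
```

View pics/w5.png

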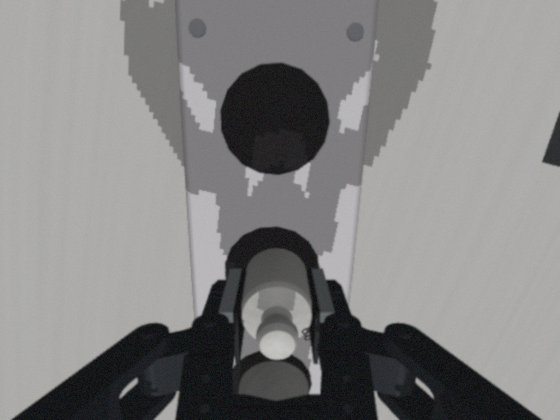

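>>> step_arm --motion '[[[0.015, -0.0005, 0.001, -0.001, 0.3, 0.5, 0], [0.015, -0.0005, 0.001, -0.002, 0.3, 0.6, 0], [0.015, -0.0005, 0.001, -0.003, 0.3, 0.6, 0], [0.015, -0.0005, 0.001, -0.003, 0.3, 0.6, 0], [0.015, -0.0005, 0.001, -0.003, 0.3, 0.6, 0], [0.015, -0.0005, 0.001, -0.003, 0.3, 0.6, 0], [0.015, -0.0005, 0.001, -0.003, 0.3, 0.6, 0], [0.015, -0.0005, 0.001, -0.003, 0.3, 0.6, 0]]]'

```text
time: 17.3
tool_pos: [0.469, -0.2935, 0.042]
tcp_rot: [1.929, 2.469, 0.003]
wrist_force: [-2.6, 2.4, 8.5]
width: 0.316
```

>>> step_arm --motion '[[[0.02, 0, 0, 0, 0, 0, 0], [0.05, 0, 0, 0, 0, 0, 0], [0.05, 0, 0, 0, 0, 0, 0], [0.05, 0, 0, 0, 0, 0, 0], [0.05, 0, 0, 0.03, 0, 0, 0], [0.05, 0, 0, 0.08, 0, 0, 0], [0.05, 0, 0, 0.14, 0, 0, 0], [0.05, 0, 0.02, 0.2, 0, 0, 5]]]'

```text
time: 18.3
tool_pos: [0.4689, -0.2743, 0.243]
tcp_rot: [1.819, 2.551, 0.003]
wrist_force: [-0.4, 0.0, 0.4]
width: 0.583
```

>>> step_arm --motion '[[[0.05, 0, 0.05, 0.02, 0, 0, 5], [0.05, 0, 0.11, 0.03, 0, 0, 10], [0.05, 0, 0.17, 0.03, 0, 0, 16], [0.05, 0, 0.23, 0.03, 0, 0, 22], [0.05, 0, 0.29, 0.03, 0, 0, 28], [0.05, 0, 0.35, 0.03, 0, 0, 34], [0.05, 0, 0.41, 0.03, 0, 0, 40], [0.05, 0, 0.47, 0.03, 0, 0, 46]]]'

```text
time: 19.3
tool_pos: [0.4686, 0.1977, 0.2732]
tcp_rot: [0.672, 3.061, 0.009]
wrist_force: [0.7, 0.8, 0.1]
width: 0.585
```

>>> step_arm --motion '[[[0.05, 0.0075, 0.06, 0, 0, 0, 4], [0.05, 0.0075, 0.12, 0, 0, 0, 4], [0.05, 0.0075, 0.18, 0, 0, 0, 4], [0.05, 0.0075, 0.231, 0, 0, 0, 4], [0.05, 0.0075, 0.231, -0.05, 0, 0, 4], [0.05, 0.0075, 0.231, -0.11, 0, 0, 4], [0.05, 0.0075, 0.231, -0.16, 0, 0, 4], [0.05, 0.0075, 0.231, -0.16, 0, 0, 4]]]'

```text
time: 20.3
tool_pos: [0.4725, 0.4258, 0.1075]
tcp_rot: [0.566, 3.09, -0.005]
wrist_force: [0.5, -0.4, 1.1]
width: 0.583
```

```bash
python3 p.py pics/w6.png weight_100_c
```

```text
[0.4725 0.4258 0.1075] [ 0.52 -0.4   1.09] [ 0.5658  3.0899 -0.0051]
tool z [-3.0e-04 -3.2e-03 -1.0e+00]
0.69 1541 282.0 237.0 0.0514 [0.4812 0.4319 0.0495]
```

View pics/w6.png

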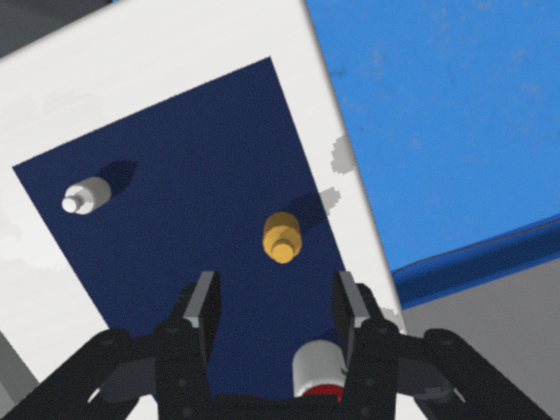

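```bash
python3 p.py pics/w7.png weight_100_c;python3 p.py pics/w7.png weight_50_c
```

```text
[0.4765 0.429  0.1141] [-0.07  0.29  0.38] [0.5647 3.0823 0.0094]
tool z [ 0.0089  0.0045 -1.    ]
0.84 1468 274.0 228.0 0.0472 [0.4784 0.4294 0.0452]
[0.4781 0.4302 0.1167] [-0.75  0.59  0.96] [0.5643 3.079  0.0155]
tool z [ 0.0128  0.0077 -0.9999]
0.9 1200 79.0 186.0 0.037 [0.4089 0.3224 0.0351]
```

>>> step_arm --motion '[[[0.05, -0.001, -0.001, -0.03, -0.4, 0.6, 0], [0.05, -0.001, -0.001, -0.06, -0.4, 0.6, 0], [0.05, -0.001, -0.001, -0.08, -0.4, 0.6, 0], [0.05, -0.001, -0.001, -0.087, -0.4, 0.6, 0], [0.05, -0.001, -0.001, -0.088, -0.4, 0.6, 0], [0.05, -0.001, -0.001, -0.088, -0.4, 0.6, 0], [0.05, -0.001, -0.001, -0.088, -0.4, 0.6, 0], [0.05, -0.001, -0.001, -0.088, -0.4, 0.6, 0]]]'

```text
time: 21.6
tool_pos: [0.4774, 0.4295, 0.0296]
tcp_rot: [0.566, 3.087, 0.004]
wrist_force: [-0.2, -0.2, -0.4]
width: 0.587
```

>>> step_arm --motion '[[[0.05, 0, 0, -0.003, 0, 0, 0], [0.05, 0, 0, -0.0035, 0, 0, 0], [0.01, 0, 0, -0.0035, 0, 0, 0], [0.01, 0, 0, -0.0035, 0, 0, 0], [0.01, 0, 0, -0.0035, 0, 0, 0], [0.01, 0, 0, -0.0035, 0, 0, 0], [0.01, 0, 0, -0.0035, 0, 0, 0], [0.01, 0, 0, -0.0035, 0, 0, 0]]]' --newtons 40

```text
time: 22.6
tool_pos: [0.4775, 0.4296, 0.0262]
tcp_rot: [0.566, 3.087, 0.004]
wrist_force: [-0.5, -0.4, 1.0]
width: 0.264
```

>>> step_arm --motion '[[[0.01, 0, 0, 0.02, 0, 0, 0], [0.01, 0, 0, 0.07, 0, 0, 0], [0.01, 0, -0.01, 0.13, 0, 0, 0], [0.01, 0, -0.05, 0.19, 0, 0, -4], [0.01, 0, -0.1, 0.23, 0, 0, -8], [0.01, 0, -0.16, 0.25, 0, 0, -13], [0.01, 0, -0.22, 0.25, 0, 0, -18], [0.01, 0, -0.28, 0.25, 0, 0, -23]]]'

```text
time: 23.6
tool_pos: [0.4775, 0.1531, 0.2786]
tcp_rot: [1.171, 2.908, 0.006]
wrist_force: [-0.4, 0.3, -0.8]
width: 0.265
```

>>> step_arm --motion '[[[0.01, 0, -0.06, 0, 0, 0, -5], [0.01, -0.005, -0.12, 0, 0, 0, -10], [0.01, -0.01, -0.18, 0, 0, 0, -15], [0.01, -0.015, -0.24, 0, 0, 0, -20], [0.01, -0.02, -0.3, 0, 0, 0, -26], [0.01, -0.025, -0.35, 0, 0, 0, -32], [0.01, -0.025, -0.379, -0.02, 0, 0, -32], [0.01, -0.025, -0.379, -0.07, 0, 0, -32]]]'

```text
time: 24.6
tool_pos: [0.4547, -0.2296, 0.2124]
tcp_rot: [1.925, 2.461, 0.004]
wrist_force: [0.5, 0.3, -2.5]
width: 0.266
```

>>> step_arm --motion '[[[0.01, 0, 0, -0.06, 0, 0, 0], [0.01, 0, 0, -0.11, 0, 0, 0], [0.01, 0, 0, -0.14, 0, 0, 0], [0.01, 0, 0, -0.15, 0, 0, 0], [0.01, 0, 0, -0.15, 0, 0, 0], [0.01, 0, 0, -0.15, 0, 0, 0], [0.01, 0, 0, -0.15, 0, 0, 0], [0.01, 0, 0, -0.15, 0, 0, 0]]]'

```text
time: 25.6
tool_pos: [0.4553, -0.23, 0.0634]
tcp_rot: [1.924, 2.459, 0.005]
wrist_force: [-0.1, -0.4, -1.3]
width: 0.267
```

```bash
python3 p.py pics/w8.png weight_100_c
```

```text
[ 0.4553 -0.23    0.0634] [-0.08 -0.4  -1.34] [1.9242 2.4593 0.0048]
tool z [ 0.0169 -0.0093 -0.9998]
0.76 4346 276.0 306.0 0.0813 [ 0.4552 -0.2287  0.0794]
```

View pics/w8.png

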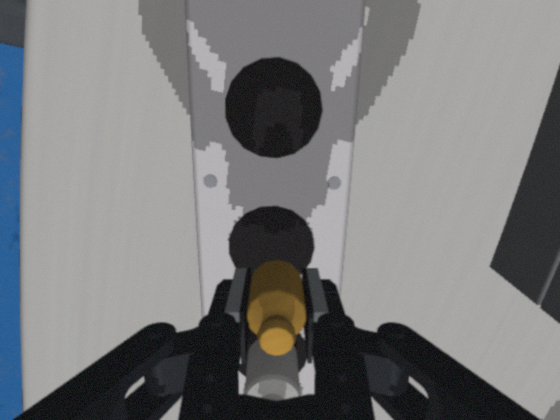

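>>> step_arm --motion '[[[0.01, -0.003, 0.0045, -0.005, 0.5, 0.9, 0], [0.01, -0.003, 0.0045, -0.012, 0.5, 0.9, 0], [0.01, -0.003, 0.0045, -0.019, 0.5, 0.9, 0], [0.01, -0.003, 0.0045, -0.023, 0.5, 0.9, 0], [0.01, -0.003, 0.0045, -0.025, 0.5, 0.9, 0], [0.01, -0.003, 0.0045, -0.026, 0.5, 0.9, 0], [0.01, -0.003, 0.0045, -0.026, 0.5, 0.9, 0], [0.01, -0.003, 0.0045, -0.026, 0.5, 0.9, 0]]]'

```text
time: 26.7
tool_pos: [0.4521, -0.2254, 0.0371]
tcp_rot: [1.935, 2.474, 0.0]
wrist_force: [-0.1, -0.3, -0.6]
width: 0.27
```

>>> step_arm --motion '[[[0.01, 0, 0, -0.0008, 0, 0, 0], [0.01, 0, 0, -0.001, 0, 0, 0], [0.04, 0, 0, -0.001, 0, 0, 0], [0.045, 0, 0, -0.001, 0, 0, 0], [0.045, 0, 0, 0, 0, 0, 0], [0.045, 0, 0, 0.02, 0, 0, 0], [0.045, 0, 0, 0.07, 0, 0, 0], [0.045, 0, 0, 0.13, 0, 0, 0]]]'

```text
time: 27.7
tool_pos: [0.451, -0.2247, 0.1672]
tcp_rot: [-1.934, -2.472, 0.001]
wrist_force: [0.2, 0.2, -0.5]
width: 0.525
```

>>> step_arm --motion '[[[0.045, 0, 0.03, 0.06, 0, 0, 5], [0.045, -0.01, 0.09, 0.1, 0, 0, 11], [0.045, -0.02, 0.15, 0.11, 0, 0, 17], [0.045, -0.03, 0.21, 0.11, 0, 0, 23], [0.045, -0.04, 0.27, 0.11, 0, 0, 29], [0.045, -0.043, 0.33, 0.11, 0, 0, 35], [0.045, -0.043, 0.39, 0.11, 0, 0, 41], [0.045, -0.043, 0.45, 0.11, 0, 0, 46]]]'

```text
time: 28.7
tool_pos: [0.4075, 0.2258, 0.2777]
tcp_rot: [-0.81, -3.035, 0.001]
wrist_force: [1.1, 0.0, -0.3]
width: 0.528
```

>>> step_arm --motion '[[[0.045, 0.001, 0.05, 0, 0, 0, 5], [0.045, 0.001, 0.097, -0.02, 0, 0, 9], [0.045, 0.001, 0.097, -0.08, 0, 0, 9], [0.045, 0.001, 0.097, -0.14, 0, 0, 9], [0.045, 0.001, 0.097, -0.18, 0, 0, 9], [0.045, 0.001, 0.097, -0.2, 0, 0, 9], [0.045, 0.001, 0.097, -0.2, 0, 0, 9], [0.045, 0.001, 0.097, -0.2, 0, 0, 9]]]'

```text
time: 29.7
tool_pos: [0.4093, 0.3234, 0.0788]
tcp_rot: [0.569, 3.089, 0.001]
wrist_force: [0.3, 0.8, 0.3]
width: 0.525
```

```bash
python3 p.py pics/w9.png weight_50_c
```

```text
[0.4093 0.3234 0.0788] [0.33 0.79 0.33] [5.693e-01 3.089e+00 1.100e-03]
tool z [ 7.e-04  6.e-04 -1.e+00]
0.58 1312 273.0 248.0 0.0375 [0.4091 0.3225 0.0355]
```

Well centred. Descend to TCP z≈0.026 (tips just above the mat) and grip.

>>> step_arm --motion '[[[0.045, 0, -0.001, -0.025, 0, 0, 0], [0.045, 0, -0.001, -0.04, 0, 0, 0], [0.045, 0, -0.001, -0.05, 0, 0, 0], [0.045, 0, -0.001, -0.0525, 0, 0, 0], [0.045, 0, -0.001, -0.0525, 0, 0, 0], [0.005, 0, -0.001, -0.0525, 0, 0, 0], [0.005, 0, -0.001, -0.0525, 0, 0, 0], [0.005, 0, -0.001, -0.0525, 0, 0, 0]]]' --newtons 30

```text
time: 30.8
tool_pos: [0.4102, 0.3231, 0.0276]
tcp_rot: [0.569, 3.087, 0.004]
wrist_force: [0.1, -0.6, 2.5]
width: 0.204
```

>>> step_arm --motion '[[[0.005, 0, 0, 0, 0, 0, 0], [0.005, 0, 0, 0, 0, 0, 0], [0.005, 0, 0, 0.01, 0, 0, 0], [0.005, 0, 0, 0.04, 0, 0, 0], [0.005, 0, 0, 0.1, 0, 0, 0], [0.005, 0, 0, 0.16, 0, 0, 0], [0.005, 0.01, -0.03, 0.21, 0, 0, -3], [0.005, 0.02, -0.08, 0.24, 0, 0, -8]]]'

```text
time: 31.8
tool_pos: [0.4314, 0.2436, 0.2719]
tcp_rot: [0.782, 3.036, 0.01]
wrist_force: [0.9, -0.6, -0.3]
width: 0.21
```

>>> step_arm --motion '[[[0.005, 0, -0.06, 0, 0, 0, -6], [0.005, 0, -0.12, 0, 0, 0, -12], [0.005, 0, -0.18, 0, 0, 0, -18], [0.005, 0, -0.24, 0, 0, 0, -24], [0.005, 0, -0.3, 0, 0, 0, -30], [0.005, 0, -0.35, 0, 0, 0, -36], [0.005, 0.004, -0.39, 0, 0, 0, -42], [0.005, 0.0055, -0.4, -0.03, 0, 0, -47]]]'

```text
time: 32.8
tool_pos: [0.4386, -0.1596, 0.2448]
tcp_rot: [1.93, 2.459, 0.007]
wrist_force: [-0.1, 0.3, 0.1]
width: 0.21
```

>>> step_arm --motion '[[[0.005, 0, 0, -0.06, 0, 0, 0], [0.005, 0, 0, -0.12, 0, 0, 0], [0.005, 0, 0, -0.16, 0, 0, 0], [0.005, 0, 0, -0.18, 0, 0, 0], [0.005, 0, 0, -0.18, 0, 0, 0], [0.005, 0, 0, -0.18, 0, 0, 0], [0.005, 0, 0, -0.18, 0, 0, 0], [0.005, 0, 0, -0.18, 0, 0, 0]]]'

```text
time: 33.8
tool_pos: [0.4395, -0.16, 0.066]
tcp_rot: [1.928, 2.457, 0.008]
wrist_force: [0.8, -0.1, 0.3]
width: 0.203
```

```bash
python3 p.py pics/w10.png weight_50_c
```

```text
[ 0.4395 -0.16    0.066 ] [ 0.81 -0.12  0.28] [1.9282 2.4574 0.0077]
tool z [ 0.0172 -0.0072 -0.9998]
0.85 2570 277.0 295.0 0.0743 [ 0.4395 -0.1582  0.0723]
```

View pics/w10.png

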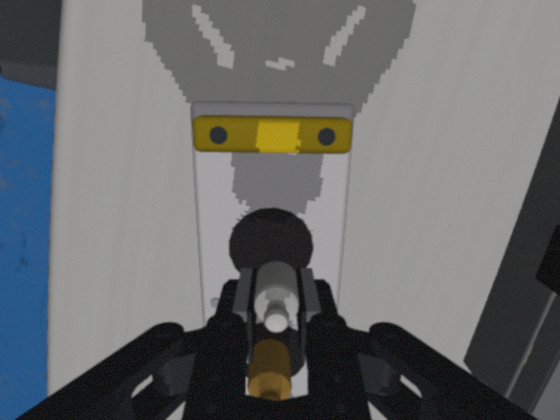

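The 50 g weight hangs at (275,300) above mark 1 (271,245); the brass one stands on mark 2 (270,370). Lower it, correcting the tilt.

>>> step_arm --motion '[[[0.005, -0.0025, 0.0025, -0.007, 0.4, 0.9, 0], [0.005, -0.0025, 0.0025, -0.014, 0.4, 0.9, 0], [0.005, -0.0025, 0.0025, -0.02, 0.4, 0.9, 0], [0.005, -0.0025, 0.0025, -0.025, 0.4, 0.9, 0], [0.005, -0.0025, 0.0025, -0.0275, 0.4, 0.9, 0], [0.005, -0.0025, 0.0025, -0.0275, 0.4, 0.9, 0], [0.005, -0.0025, 0.0025, -0.0275, 0.4, 0.9, 0], [0.005, -0.0025, 0.0025, -0.0275, 0.4, 0.9, 0]]]'

```text
time: 34.9
tool_pos: [0.4367, -0.1573, 0.0381]
tcp_rot: [1.939, 2.471, 0.001]
wrist_force: [1.0, 0.4, -0.4]
width: 0.204
```

>>> step_arm --motion '[[[0.005, 0, 0, -0.0008, 0, 0, 0], [0.005, 0, 0, -0.001, 0, 0, 0], [0.04, 0, 0, -0.001, 0, 0, 0], [0.04, 0, 0, -0.001, 0, 0, 0], [0.04, 0, 0, 0, 0, 0, 0], [0.04, 0, 0, 0.02, 0, 0, 0], [0.04, 0, 0, 0.07, 0, 0, 0], [0.04, 0, 0, 0.13, 0, 0, 0]]]'

```text
time: 35.9
tool_pos: [0.4354, -0.1568, 0.1682]
tcp_rot: [-1.938, -2.47, 0.0]
wrist_force: [1.8, -0.0, 0.3]
width: 0.473
```

>>> step_arm --motion '[[[0.04, -0.01, -0.02, 0.06, 0, 0, 0], [0.04, -0.03, -0.05, 0.12, 0, 0, 0], [0.04, -0.04, -0.08, 0.15, 0, 0, 0], [0.04, -0.04, -0.08, 0.15, 0, 0, 0], [0.04, -0.04, -0.08, 0.15, 0, 0, 0], [0.04, -0.04, -0.08, 0.15, 0, 0, 0], [0.04, -0.04, -0.08, 0.15, 0, 0, 0], [0.04, -0.04, -0.08, 0.15, 0, 0, 0]]]'

```text
time: 36.9
tool_pos: [0.3954, -0.2362, 0.3173]
tcp_rot: [-1.936, -2.469, 0.001]
wrist_force: [0.0, -1.0, 0.7]
width: 0.468
```

```bash
python3 w.py pics/w11.png; python3 m.py pics/w12.png; python3 - <<'E'
from h import *
img,d=read_camera("scene"); cv2.imwrite("pics/scene1.png",cv2.resize(img[130:310,140:440],None,fx=2.6,fy=2.6))
for r in spot_in("scene","jar_c_c"): print(r["score"],world("scene",r["xyz"]).round(4))
E
```

```text
[ 0.3954 -0.2362  0.3173] [-1.936e+00 -2.469e+00  1.000e-03]
weight_50_c 0.75 267 px 329.0 112.0 zmax 0.0469 topc [ 0.4373 -0.1572] mid [ 0.4374 -0.1567]
weight_200_c 0.58 623 px 324.0 230.0 zmax 0.0634 topc [ 0.4708 -0.2931] mid [ 0.4753 -0.2958]
weight_500_c 0.7 537 px 315.0 281.0 zmax 0.2994 topc [ 0.415  -0.2304] mid [ 0.4543 -0.3137]
[ 0.3955 -0.2368  0.3182] [-1.938 -2.47   0.   ]
mark_1 0.83 px [327. 110.] centre [ 0.4367 -0.1571] r mm 23.6 depthmean [ 0.4361 -0.1563  0.0113]
mark_1 0.72 px [319. 220.] centre [ 0.4683 -0.2927] r mm 21.9 depthmean [ 0.4616 -0.288   0.0112]
mark_1 0.66 px [324. 170.] centre [ 0.4534 -0.225 ] r mm 22.7 depthmean [ 0.4512 -0.2237  0.0113]
mark_1 0.57 px [314. 266.] centre [ 0.4829 -0.3595] r mm 21.3 depthmean [ 0.4737 -0.3523  0.0111]
end_yellow 0.97 px [331.  54.] centre [ 0.4229 -0.099 ] r mm 36.3 depthmean [ 0.422  -0.0989  0.0235]
end_yellow 0.65 px [324. 229.] centre [ 0.4701 -0.2948] r mm 20.9 depthmean [ 0.4669 -0.2885  0.0426]
0.57 [0.5786 0.4079 0.0406]
```

View pics/w11.png

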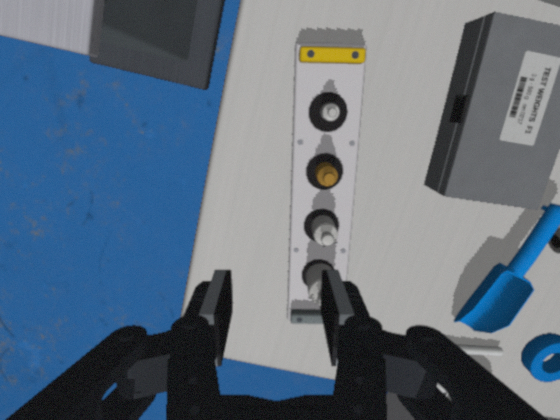

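View pics/scene1.png

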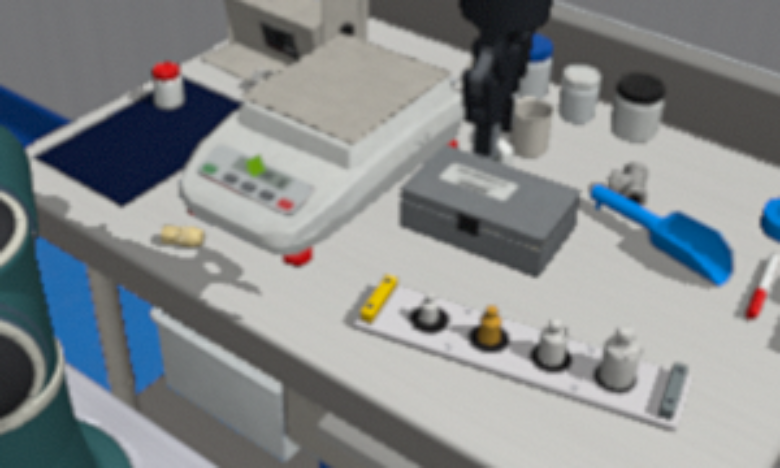

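```bash
python3 -c "
from workcell import *
print(finish_job())"
```

```text
the job is handed in; nothing more can be done
None
```

All four check weights are standing upright on the black marks, and the job is handed in. From the yellow end the order is 50, 100, 200 and 500 g, so the 500 g is at the grey end. I left the jar alone; it still stands upright on the mat. The arm was clear of everything, and the clock read about 37 s of the 120 s allowed.

**Positions, from the last wrist-camera check:**
- **50 g:** within about 1 mm of the middle of its mark.
- **200 g:** about 2.5 mm off centre.
- **100 g:** the network did not report it in the last check. The pictures show it upright on its mark, and the arm was within about 1.5 mm of the mark's centre when it let go.
- **500 g:** its region in the last check was mixed up with a gripper finger, so that reading was no use. Just before release it measured within 1 mm of the mark position worked out from the other three marks, and the last pictures show it upright on its mark.

**Jar:** the scene camera put it about 5 mm from its first reading, which is about the network's own accuracy.

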